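# Power up the measuring chain in order

### The job

Switch on the sound-measuring chain in the right order: press the round button on top of the low, wide recorder, then the one on the ribbed amplifier, and last the one on the tall loudspeaker. Use the fingertips and press each lightly, straight down, until it is well in (clearly past half its travel); it stays down by itself. Do not lift, shove or tip the boxes, and leave the other things on the case where they stand.

Things in the scene. Friction and masses are not known exactly. Their poses are not given: they have to be found in the camera images.
- recorder: The recorder: low, wide black box, 170 mm (x) by 200 mm (y) by 44 mm high, about 2 kg, loose on its rubber feet. Origin: centre of its underside, on the table. Its button is 30 mm towards its own -x and 60 mm towards its own -y from the centre; the mouthpiece stands on its lid 60 mm or so towards +y.
- amplifier: The amplifier: black box with cooling ribs along both long sides, 150 mm (x) by 110 mm (y) by 70 mm high, about 1.5 kg, loose. Origin: centre of its underside, on the table. Its button is 30 mm towards its own -x from the centre.
- loudspeaker: The loudspeaker: tall black upright box, 120 mm (x) by 110 mm (y) by 160 mm high, about 1.8 kg, loose, its round speaker cones on its -x face. Origin: centre of its underside, on the table. Its button is in the centre of its top.
- mouthpiece: Bystander: steel trumpet mouthpiece, 27 mm across, 85 mm tall, standing on the recorder's lid. Origin: centre of its underside.
- mute: Bystander: aluminium cone-shaped trumpet mute, 68 mm across its foot, 110 mm tall, standing behind (+x of) the amplifier. Origin: centre of its underside.
- oil_bottle: Bystander: small bottle, 28 mm across, 85 mm tall, standing before (-x of) the loudspeaker. Origin: centre of its underside.
- mug: Bystander: white mug, 76 mm across, 90 mm tall, at the left of the table. Origin: centre of its underside.
- grease_tin: Bystander: small round aluminium tin, 40 mm across, 22 mm tall, at the back. Origin: centre of its underside.
- recorder_button_top (a point): A round flat-topped aluminium push button, 30 mm in diameter, set upright in the top of the recorder. The point is the centre of the cap's top face, 68 mm above the table (24 mm above the box's top) when the button is out, and it goes down with the cap.
- recorder_button (a joint): How far the recorder's button is pushed in, m: about 0 (at most 0.0015) at the start, 0.010 at its stop. It slides straight down against a nearly constant 3 N and stays where it is left. On from 0.005. Past the stop the whole button gives another 10 mm on a cushion spring (5 N rising to 17 N; it comes back when let go), then it is rigid.
- amplifier_button_top (a point): A round flat-topped aluminium push button, 30 mm in diameter, set upright in the top of the amplifier. The point is the centre of the cap's top face, 94 mm above the table (24 mm above the box's top) when the button is out, and it goes down with the cap.
- amplifier_button (a joint): How far the amplifier's button is pushed in, m: about 0 (at most 0.0015) at the start, 0.010 at its stop. It slides straight down against a nearly constant 3 N and stays where it is left. On from 0.005. Past the stop the whole button gives another 10 mm on a cushion spring (5 N rising to 17 N; it comes back when let go), then it is rigid.
- loudspeaker_button_top (a point): A round flat-topped aluminium push button, 30 mm in diameter, set upright in the top of the loudspeaker. The point is the centre of the cap's top face, 184 mm above the table (24 mm above the box's top) when the button is out, and it goes down with the cap.
- loudspeaker_button (a joint): How far the loudspeaker's button is pushed in, m: about 0 (at most 0.0015) at the start, 0.010 at its stop. It slides straight down against a nearly constant 3 N and stays where it is left. On from 0.005. Past the stop the whole button gives another 10 mm on a cushion spring (5 N rising to 17 N; it comes back when let go), then it is rigid.

How it is judged:
By the outcome, as a careful person would: the job done as asked, in the order asked, and still so for the second after the job is handed in, with the robot touching nothing.
It also fails if it takes over 54 s, if anything falls off the work surface, if the arm or the gripper's body presses on something with over 40 N, if the wrist force passes 120 N, or if a joint passes its speed limit or range.

### The arm

A 7-joint arm with a two-finger parallel gripper is mounted at the origin on the work surface. World frame = base frame: x ahead of the robot, y to its left, z up, the work surface at z = 0. Lengths are in m, angles in rad, forces in N, time in s.
With the tool pointing down it reaches from about 0.425 to 0.875 m from the base axis. Payload 9.9 kg.
Tool frame: the origin (TCP) lies where the fingers leave the gripper's body, on its centre line; the fingertips stand 73 mm ahead of it and the grasp point (between the pads) lies 54 mm ahead of it (r.grip_point_offset is the distance from the TCP to the grasp point, in m); z points along the fingers, y is the direction in which the jaws open and shut (so a half turn about z gives the same grasp; the last joint's range is limited). The gripper opens to 85 mm and grips with 20 to 120 N. Pads are 22 mm wide; open, the fingers measure 114 mm over their backs; the gripper's body (76 mm by 85 mm) begins 54 mm behind the grasp point. The pads swing forward as they close: fully open they stand 13 mm farther back than shut.
Start: joints at [-1.305, 0.576, 0.025, 1.437, -0.015, 1.129, -0.057], TCP at [0.231, 0.634, 0.304] pointing down, gripper open.
Joint ranges: [-2.76, 2.76], [-0.34, 2.15], [-1.52, 1.57], [0.19, 2.46], [-1.09, 4.23], [0.17, 1.99], [-2.82, 2.82]. Speed limits (rad/s): [2.22, 2.22, 3.01, 3.01, 3.14, 3.14, 3.14].

### API

Orientations are given as a unit quaternion [x, y, z, w].
In Python, from cell import r, optics, boxes_of gives the robot as it stands.
- The arm moves only by the shell command python3 -m inch 'ROWS'. ROWS is JSON, a list that holds one entry, the list of rows, each a list of 7 numbers: the gripper's target within -1 to 1 (fully open at 1, half-way at 0, shut at -1), then the shift along the tool's x, y, z in units of 300 mm (1.0 is 300 mm), then the turn, a rotation vector about the tool's x, y, z in units of 45 degrees (1.0 is 45 degrees). In form: [[[hand, x, y, z, wx, wy, wz], ...]]. A call has 1 to 10 rows; each row is the pose to reach, as a shift and turn from the pose commanded when the call began, along the tool's axes at that moment; what a row does not reach only later rows make up. A row lasts 1/8 s, in which the tool goes at most 62.5 mm and 10.7 degrees, less where a joint would pass 70% of its speed; a pose out of reach is approached as far as the arm can. A call with a number of a shift or a turn outside -1 to 1 is refused whole. A call with a gripper value outside its range is refused whole. The fingers move at their own pace and stop on an object; the grip force is fixed at half the most. Time passes only in rows, so rows that repeat a pose let the fingers close. It gives the time, the measured TCP pose, the force and the opening at its end, in the units of the state.
- r.state(): the state, without advancing time (a new reading comes with each control period).
- optics.grab_frame(name): name is "scene" or "top" or "wrist"; returns a dict with "frame" (384x512x3 uint8, red, green, blue), "K" (3x3 intrinsics, pixels), "origin" and "attitude" of the camera in the world; the wrist camera has in their place "hand_eye" (4x4, takes a point from camera to tool coordinates, whose origin is the TCP and whose axes are the flange's). Camera axes: x right, y down, z forward; pixel columns grow to the right and rows downward; lengths in m; the calibration is good to about 2 mm. The wrist camera is an equidistant fisheye: a pixel r from the principal point sees the ray r / f radians off the axis. A picture is of the moment at which its call begins: read the wrist's pose just before it. There is no depth.
- r.sign_off(): hands the job in, once; it reports no verdict.
Trained networks look in a picture, given as the dict that the camera call returned (one of the last four; its "shot" number tells which), for a name from the list of things; names that differ only in an ending like _2 or _b are one class to them, and where a whole thing is asked for, a point or a joint stands for the part that bears it (a point fixed in the world has none). Each returns a list of dicts, best first, with "conf" (0 to 1); they miss things now and then, are a little off and sometimes report something else, mostly with a low value. They report only what shows in the picture. A call takes as long as a camera call.
- boxes_of(picture, target): "at" ([x, y, z] in m, in world coordinates, good to about 4 mm: the middle of the surface that is visible of it).
The state is a dict: "time": time; "joints": joint angles; "qvel": joint speeds; "tau": joint torques, N m; "position": TCP position; "eef_rot": TCP orientation; "force": force on the tool from outside, world axes, zero at the start; "ft_torque": the same for the moment, N m; "finger_gap": opening from 0.0 (shut) to 1.0 (fully open).
Only numpy, scipy, OpenCV 4.12 (cv2) and the standard library are available. Lean on these libraries where they do the work, as an engineer would, in place of code of your own. Each camera call takes 0.05 s, during which the arm holds its last target.

## Working session

There is one attempt and no reset: what is moved stays moved. The work goes in short steps, Python scripts to look and compute and a shell command to move; the robot and the scene stay as the last step left them, time stands still between calls to the robot, and variables do not carry over. Pictures are saved under pics/ and viewed, and the job is handed in when it is done.

```bash
ls; mkdir -p pics
cat > h.py <<'E'
import numpy as np, cv2
from cell import r, optics, boxes_of
def show(n,f):
    p=optics.grab_frame(n); cv2.imwrite('pics/'+f,p['frame'][:,:,::-1]); return p
E
python3 - <<'E'
from h import *
s=r.state(); print(s)
for n in ['scene','top']:
    p=show(n,n+'0.png'); print(n,p['K'],p['origin'],p['attitude'])
    for t in ['recorder_button_top','amplifier_button_top','loudspeaker_button_top','recorder','amplifier','loudspeaker','mouthpiece','mute','oil_bottle','mug','grease_tin']:
        print(t,[(np.round(b['at'],3).tolist(),round(b['conf'],2)) for b in boxes_of(p,t)[:3]])
E
```

```text
pics
{'time': 0.0, 'joints': array([-1.3047916 ,  0.57651842,  0.0248668 ,  1.43790765, -0.01501436,
        1.1289968 , -0.05651076]), 'qvel': array([-2.07400857e-03,  6.72481129e-04,  8.40462750e-05,  1.77968056e-03,
        3.61154991e-04, -6.17786419e-04,  5.39668597e-04]), 'tau': array([-6.85486502e-04, -7.65758514e+01,  2.25070260e+00, -2.85946745e+01,
        1.54293393e-02,  1.30710725e-02, -1.72772559e-05]), 'position': array([0.23121511, 0.63381053, 0.3030524 ]), 'eef_rot': array([ 1.74012843e-01,  9.84743039e-01, -8.16410454e-04, -1.01112208e-04]), 'force': array([-0.7871532 , -0.48315446,  0.3098768 ]), 'ft_torque': array([ 0.00806829,  0.02924384, -0.02827897]), 'finger_gap': 0.9977258069304263}
scene [[352.9518646    0.         255.71112997]
 [  0.         352.9518646  201.19229361]
 [  0.           0.           1.        ]] [1.5547066  0.06175724 1.05053515] [ 0.65583703  0.6472637  -0.26854032 -0.28073757]
recorder_button_top [([0.545, -0.38, 0.064], 0.6), ([0.58, 0.303, 0.181], 0.15)]
amplifier_button_top [([0.535, 0.036, 0.089], 0.52)]
loudspeaker_button_top [([0.53
[... 394 characters left out ...]
6977703]
 [  0.         471.73255859 191.50432827]
 [  0.           0.           1.        ]] [0.32722803 0.1031098  1.5043457 ] [-0.69472476  0.71286333 -0.06265057  0.07251408]
recorder_button_top [([0.526, 0.034, 0.09], 0.58), ([0.533, -0.384, 0.066], 0.45)]
amplifier_button_top [([0.525, 0.035, 0.09], 0.55), ([0.573, 0.297, 0.183], 0.34)]
loudspeaker_button_top []
recorder [([0.565, -0.328, 0.039], 0.57)]
amplifier [([0.55, 0.025, 0.071], 0.97), ([0.565, -0.329, 0.039], 0.4)]
loudspeaker [([0.56, 0.297, 0.162], 0.95)]
mouthpiece []
mute [([0.515, 0.604, 0.035], 0.36)]
oil_bottle [([0.461, 0.265, 0.055], 0.45)]
mug [([0.516, 0.604, 0.037], 0.96)]
grease_tin [([0.558, 0.295, 0.161], 0.15)]
```

View pics/scene0.png

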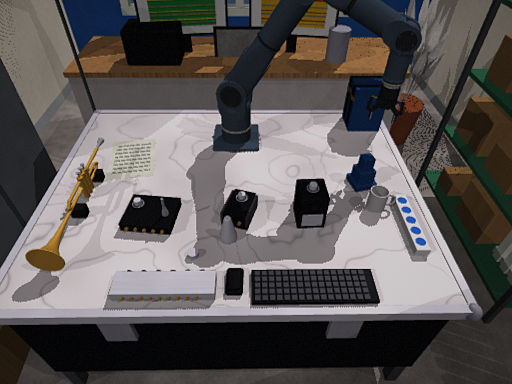

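View pics/top0.png

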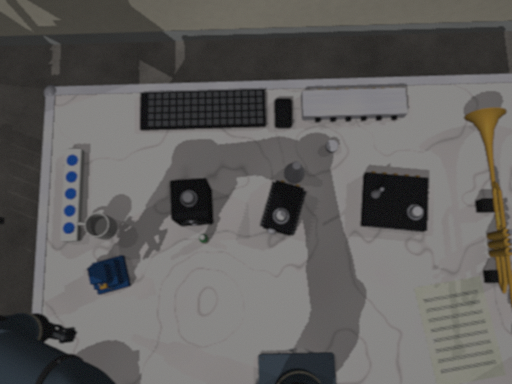

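The scene image shows the recorder button at about (138,202), the amplifier's at (241,196) and the loudspeaker's at (313,185). In the top image they are at about (415,212), (281,215) and (189,199). I'll refine these pixels and intersect the rays with the known heights.

```bash
cat >> h.py <<'E'
from scipy.spatial.transform import Rotation as R
def onplane(p,u,v,z):
    d=R.from_quat(p['attitude']).apply(np.linalg.inv(p['K'])@[u,v,1]); o=np.array(p['origin'])
    return o+d*(z-o[2])/d[2]
E
python3 - <<'E'
from h import *
rows=[]
for n,c in [('scene',[(138,202),(241,196),(313,185)]),('top',[(415,212),(281,215),(189,199)])]:
    p=optics.grab_frame(n); im=p['frame'][:,:,::-1]
    print(n,[np.round(onplane(p,*q,z),4).tolist() for q,z in zip(c,(.068,.094,.184))])
    rows.append(np.hstack([cv2.resize(im[v-16:v+16,u-16:u+16],(264,264),interpolation=cv2.INTER_NEAREST) for u,v in c]))
cv2.imwrite('pics/crops.png',np.clip(np.vstack(rows)*1.3,0,255))
E
```

```text
scene [[0.5491, -0.3752, 0.068], [0.5445, 0.0326, 0.094], [0.582, 0.3009, 0.184]]
top [[0.5284, -0.3768, 0.068], [0.5263, 0.0341, 0.094], [0.5665, 0.2986, 0.184]][ WARN:0@5.276] global loadsave.cpp:1063 imwrite_ Unsupported depth image for selected encoder is fallbacked to CV_8U.
```

View pics/crops.png

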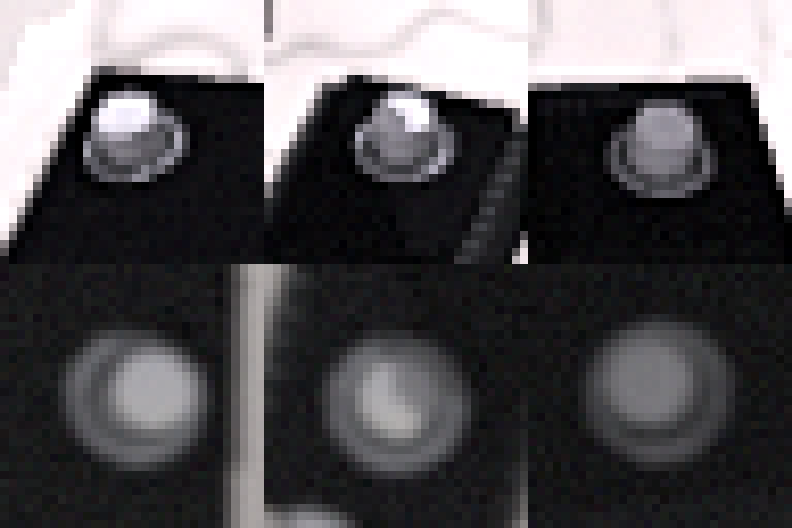

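Run:
```python
from h import *
for n,c in [('scene',[(137,199.2),(241.5,193.1),(313,183.7)]),('top',[(417.3,210.5),(280.4,214.4),(187.3,196.6)])]:
    p=optics.grab_frame(n)
    print(n,[np.round(onplane(p,*q,z),4).tolist() for q,z in zip(c,(.068,.094,.184))])
s=r.state();print(R.from_quat(s['eef_rot']).as_matrix().round(3),s['position'])
```

```text
scene [[0.5331, -0.3826, 0.068], [0.5278, 0.0343, 0.094], [0.5747, 0.3018, 0.184]]
top [[0.5328, -0.3842, 0.068], [0.5282, 0.0359, 0.094], [0.5736, 0.3035, 0.184]]
[[-0.939  0.343 -0.   ]
 [ 0.343  0.939  0.   ]
 [ 0.     0.    -1.   ]] [0.23131712 0.63415125 0.30388031]
```

Both cameras agree to within 2 mm: recorder (0.533,-0.383), amplifier (0.528,0.035), loudspeaker (0.574,0.3025). I'll shut the fingers, rise and travel.

```bash
python3 -m inch '[[[-1,0,0,-0.1,0,0,0],[-1,-0.3,-0.15,-0.1,0,0,0],[-1,-0.5,-0.25,-0.1,0,0,0],[-1,-0.7,-0.35,-0.1,0,0,0],[-1,-0.95,-0.48,-0.1,0,0,0],[-1,-0.95,-0.48,-0.1,0,0,0],[-1,-0.95,-0.48,-0.1,0,0,0],[-1,-0.95,-0.48,-0.1,0,0,0]]]'
```

```text
time: 2.4
position: [0.4499, 0.401, 0.334]
eef_rot: [0.175, 0.985, 0.0, -0.0]
force: [-0.8, -0.5, 0.4]
finger_gap: -0.001
```

```bash
python3 -m inch '[[[-1,-0.13,-0.2,0,0,0,0],[-1,-0.27,-0.4,0,0,0,0],[-1,-0.4,-0.6,0,0,0,0],[-1,-0.53,-0.76,0,0,0,0],[-1,-0.53,-0.76,0,0,0,0],[-1,-0.53,-0.76,0,0,0,0],[-1,-0.53,-0.76,0,0,0,0],[-1,-0.53,-0.76,0,0,0,0]]]'; python3 -m inch '[[[-1,-0.13,-0.2,0,0,0,0],[-1,-0.27,-0.4,0,0,0,0],[-1,-0.4,-0.6,0,0,0,0],[-1,-0.4,-0.85,0,0,0,0],[-1,-0.4,-0.85,0,0,0,0],[-1,-0.4,-0.85,0,0,0,0],[-1,-0.4,-0.85,0,0,0,0],[-1,-0.4,-0.85,0,0,0,0]]]'
```

```text
time: 3.4
position: [0.5205, 0.1346, 0.3338]
eef_rot: [0.172, 0.985, 0.0, -0.0]
force: [0.5, 0.5, 0.2]
finger_gap: 0.002
time: 4.4
position: [0.5469, -0.1461, 0.3338]
eef_rot: [0.172, 0.985, 0.0, -0.0]
force: [-0.7, -0.1, 0.1]
finger_gap: 0.0
```

```bash
python3 -m inch '[[[-1,-0.06,-0.2,0,0,0,0],[-1,-0.12,-0.4,0,0,0,0],[-1,-0.18,-0.6,0,0,0,0],[-1,-0.224,-0.759,0,0,0,0],[-1,-0.224,-0.759,0.1,0,0,0],[-1,-0.224,-0.759,0.2,0,0,0],[-1,-0.224,-0.759,0.3,0,0,0],[-1,-0.224,-0.759,0.4,0,0,0],[-1,-0.224,-0.759,0.4,0,0,0],[-1,-0.224,-0.759,0.4,0,0,0]]]'
python3 - <<'E'
from h import *
s=r.state();print(s['position'],R.from_quat(s['eef_rot']).as_matrix().round(4),s['force'])
p=show('wrist','w1.png');print(p['K'],np.round(p['hand_eye'],3));show('scene','s1.png');show('top','t1.png')
E
```

```text
time: 5.65
position: [0.5323, -0.3848, 0.215]
eef_rot: [0.173, 0.985, -0.0, 0.001]
force: [0.2, 0.6, 0.5]
finger_gap: -0.001
[ 0.53230414 -0.38481021  0.21499422] [[-9.398e-01  3.417e-01  1.100e-03]
 [ 3.417e-01  9.398e-01 -6.000e-04]
 [-1.200e-03 -2.000e-04 -1.000e+00]] [0.18802644 0.62983476 0.52943076]
[[297.31863964   0.         255.24713728]
 [  0.         297.31863964 193.76375871]
 [  0.           0.           1.        ]] [[ 0.001 -0.96  -0.279  0.071]
 [ 1.     0.001  0.001 -0.001]
 [-0.001 -0.279  0.96  -0.069]
 [ 0.     0.     0.     1.   ]]
```

View pics/w1.png

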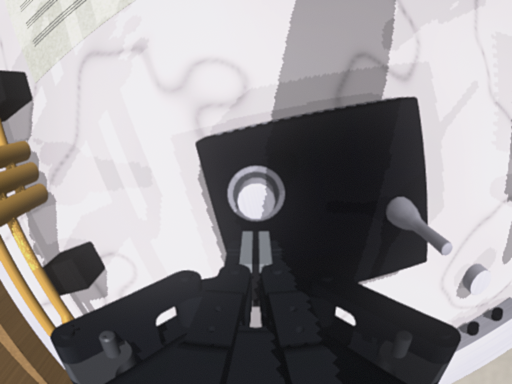

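View pics/s1.png

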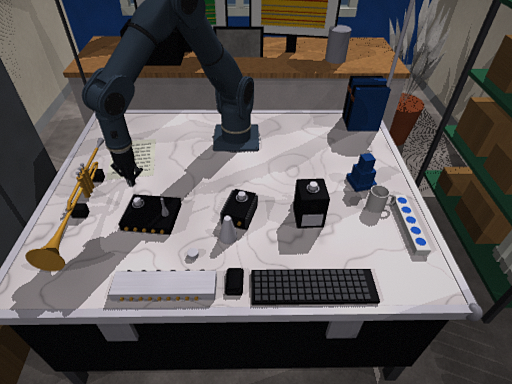

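In the wrist image the recorder cap is at about (255,201), with the fingertips just below it at (257,233). I'll compute the ray.

```bash
cat >> h.py <<'E'
def wrist_plane(p,s,u,v,z):
    K=p['K'];a=np.array([(u-K[0,2])/K[0,0],(v-K[1,2])/K[1,1]]);th=np.hypot(*a)
    d=np.r_[a/th*np.sin(th),np.cos(th)] if th>1e-9 else np.array([0,0,1.])
    H=np.array(p['hand_eye']);Rt=R.from_quat(s['eef_rot'])
    o=Rt.apply(H[:3,3])+s['position'];d=Rt.apply(H[:3,:3]@d)
    return o+d*(z-o[2])/d[2]
E
python3 - <<'E'
from h import *
s=r.state();p=optics.grab_frame('wrist')
print(wrist_plane(p,s,255,201.5,.068))
c=p['frame'][165:245,215:300,::-1];cv2.imwrite('pics/w1c.png',cv2.resize(c,None,fx=7,fy=7,interpolation=0))
E
```

```text
[ 0.53051954 -0.38578815  0.068     ]
```

View pics/w1c.png

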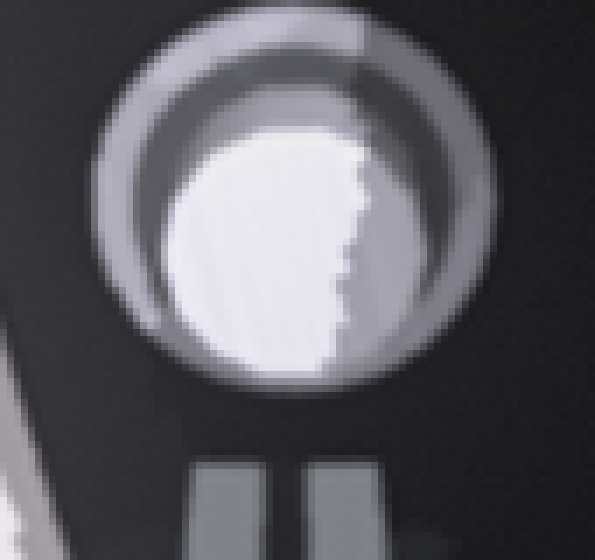

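Centred within about 2 mm. Descending to just above the cap, then in fine steps.

```bash
python3 -m inch '[[[-1,0,0,0.08,0,0,0],[-1,0,0,0.16,0,0,0],[-1,0,0,0.22,0,0,0],[-1,0,0,0.22,0,0,0],[-1,0,0,0.22,0,0,0]]]'; python3 -m inch '[[[-1,0,0,0.01,0,0,0],[-1,0,0,0.02,0,0,0],[-1,0,0,0.02,0,0,0]]]'; python3 -m inch '[[[-1,0,0,0.007,0,0,0],[-1,0,0,0.007,0,0,0]]]'
```

```text
time: 6.48
position: [0.5317, -0.3855, 0.1487]
eef_rot: [0.174, 0.985, -0.0, 0.001]
force: [0.4, -0.4, -0.3]
finger_gap: -0.001
time: 6.85
position: [0.5313, -0.3851, 0.1418]
eef_rot: [0.174, 0.985, 0.0, -0.0]
force: [0.9, 0.3, -0.2]
finger_gap: -0.001
time: 7.1
position: [0.5314, -0.3852, 0.1398]
eef_rot: [0.174, 0.985, -0.0, 0.0]
force: [-0.1, 0.5, 1.1]
finger_gap: 0.002
```

```bash
python3 -m inch '[[[-1,0,0,0.005,0,0,0],[-1,0,0,0.01,0,0,0],[-1,0,0,0.01,0,0,0]]]'; python3 -m inch '[[[-1,0,0,0.005,0,0,0],[-1,0,0,0.01,0,0,0],[-1,0,0,0.01,0,0,0]]]';python3 -m inch '[[[-1,0,0,0.004,0,0,0],[-1,0,0,0.008,0,0,0],[-1,0,0,0.008,0,0,0]]]'
```

```text
time: 7.48
position: [0.5314, -0.3852, 0.1367]
eef_rot: [0.174, 0.985, -0.0, 0.0]
force: [0.3, 0.2, 0.6]
finger_gap: -0.003
time: 7.85
position: [0.5314, -0.3852, 0.1336]
eef_rot: [0.174, 0.985, -0.0, -0.0]
force: [0.3, -0.6, 0.8]
finger_gap: -0.0
time: 8.22
position: [0.5314, -0.3851, 0.1313]
eef_rot: [0.174, 0.985, -0.0, -0.0]
force: [0.1, -0.0, 0.5]
finger_gap: -0.001
```

No clear force yet, so I'll look.

Run:
```python
from h import *
print([r.state()['force'].round(2).tolist() for _ in range(2)])
p=optics.grab_frame('wrist');q=optics.grab_frame('scene')
print([r.state()['force'].round(2).tolist()])
a=cv2.resize(p['frame'][165:245,215:300,::-1],(400,376),interpolation=0)
b=cv2.resize(q['frame'][180:220,115:157,::-1],(395,376),interpolation=0)
cv2.imwrite('pics/c2.png',np.hstack([a,b]))
```

```text
[[0.1, -0.04, 0.53], [0.1, -0.04, 0.53]]
[[0.94, -0.72, 1.0]]
```

View pics/c2.png

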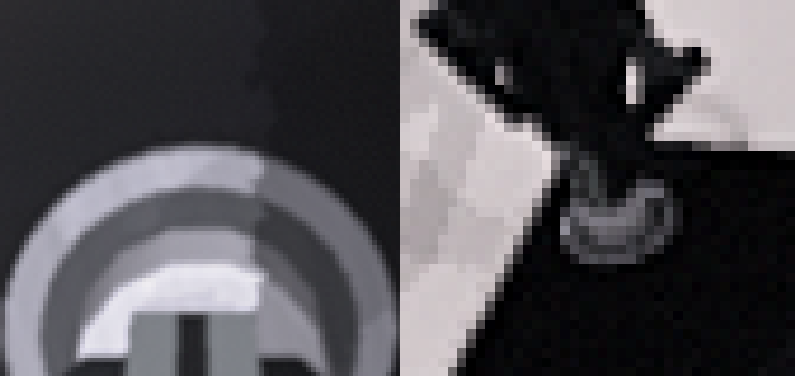

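```bash
python3 -m inch '[[[-1,0,0,0.006,0,0,0]]]'; python3 -m inch '[[[-1,0,0,0.006,0,0,0]]]'
```

```text
time: 8.45
position: [0.5314, -0.3851, 0.1298]
eef_rot: [0.174, 0.985, -0.0, 0.0]
force: [-0.9, 1.0, 5.6]
finger_gap: -0.0
time: 8.57
position: [0.5314, -0.3852, 0.1281]
eef_rot: [0.174, 0.985, -0.0, 0.0]
force: [-1.5, 0.6, 7.4]
finger_gap: 0.001
```

Force 5.6 → 7.4 N over 1.7 mm matches the cushion past the stop (tip at 0.055 m). I'll lift and verify.

```bash
python3 -m inch '[[[-1,0,0,-0.03,0,0,0],[-1,0,0,-0.1,0,0,0],[-1,0,0,-0.2,0,0,0],[-1,0,0,-0.3,0,0,0],[-1,0,0,-0.3,0,0,0],[-1,0,0,-0.3,0,0,0]]]'
python3 - <<'E'
from h import *
s=r.state();print(s['position'])
p=optics.grab_frame('wrist');q=optics.grab_frame('scene')
a=cv2.resize(p['frame'][165:245,215:300,::-1],(400,376),interpolation=0)
b=cv2.resize(q['frame'][180:220,115:157,::-1],(395,376),interpolation=0)
cv2.imwrite('pics/c3.png',np.hstack([a,b]))
E
```

```text
time: 9.32
position: [0.5311, -0.3848, 0.2175]
eef_rot: [0.174, 0.985, 0.0, -0.0]
force: [0.4, 0.7, -1.1]
finger_gap: -0.006
[ 0.53110834 -0.38478258  0.21746365]
```

View pics/c3.png

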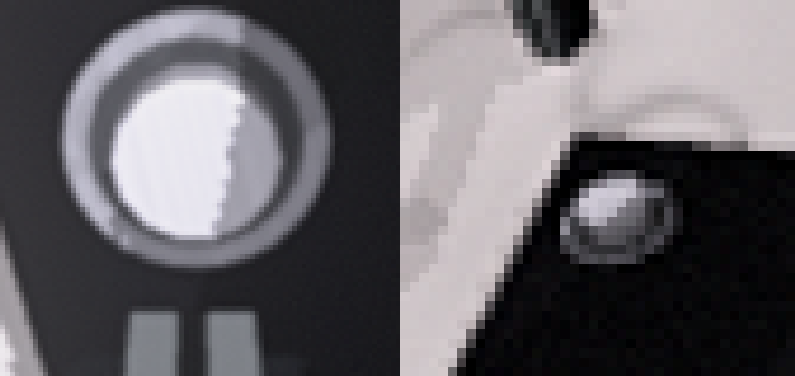

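Recorder button is clearly down (cap sits lower in its collar), and the box hasn't moved. On to the amplifier.

```bash
python3 -m inch '[[[-1,0,0,-0.2,0,0,0],[-1,0.06,0.16,-0.2,0,0,0],[-1,0.12,0.33,-0.2,0,0,0],[-1,0.18,0.5,-0.2,0,0,0],[-1,0.245,0.656,-0.2,0,0,0],[-1,0.245,0.656,-0.2,0,0,0],[-1,0.245,0.656,-0.2,0,0,0]]]'; python3 -m inch '[[[-1,0.06,0.16,0,0,0,0],[-1,0.12,0.33,0,0,0,0],[-1,0.18,0.5,0,0,0,0],[-1,0.245,0.656,0,0,0,0],[-1,0.245,0.656,0,0,0,0],[-1,0.245,0.656,0.1,0,0,0],[-1,0.245,0.656,0.1,0,0,0],[-1,0.245,0.656,0.1,0,0,0]]]'
python3 - <<'E'
from h import *
s=r.state();print(s['position'])
p=show('wrist','w4.png')
E
```

```text
time: 10.3
position: [0.5296, -0.1754, 0.2774]
eef_rot: [0.174, 0.985, -0.0, -0.0]
force: [-0.1, -0.7, 0.4]
finger_gap: 0.002
time: 11.3
position: [0.5286, 0.0336, 0.2483]
eef_rot: [0.175, 0.985, -0.0, 0.0]
force: [-0.6, 0.3, 0.5]
finger_gap: 0.002
[0.52859355 0.0335772  0.24826528]
```

View pics/w4.png

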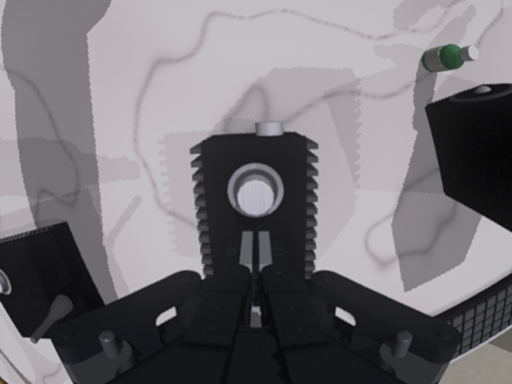

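Amplifier cap is at (255,195), centred between the fingertips at (256,233). Pressing.

```bash
python3 -m inch '[[[-1,0,0,0.08,0,0,0],[-1,0,0,0.16,0,0,0],[-1,0,0,0.22,0,0,0],[-1,0,0,0.25,0,0,0],[-1,0,0,0.25,0,0,0],[-1,0,0,0.25,0,0,0]]]'; python3 -m inch '[[[-1,0,0,0.01,0,0,0],[-1,0,0,0.02,0,0,0],[-1,0,0,0.03,0,0,0],[-1,0,0,0.037,0,0,0],[-1,0,0,0.044,0,0,0]]]'; python3 -m inch '[[[-1,0,0,0.006,0,0,0]]]'
```

```text
time: 12.1
position: [0.5287, 0.0349, 0.1736]
eef_rot: [0.174, 0.985, 0.0, 0.001]
force: [0.8, 0.2, 0.5]
finger_gap: -0.002
time: 12.72
position: [0.5283, 0.035, 0.1596]
eef_rot: [0.174, 0.985, 0.0, 0.0]
force: [-0.9, -0.3, 3.7]
finger_gap: 0.001
time: 12.85
position: [0.5283, 0.0351, 0.1577]
eef_rot: [0.174, 0.985, 0.0, 0.0]
force: [0.3, 1.0, 3.3]
finger_gap: 0.0
```

```bash
python3 -m inch '[[[-1,0,0,0.007,0,0,0]]]'; python3 -m inch '[[[-1,0,0,0.003,0,0,0]]]'
```

```text
time: 12.98
position: [0.5283, 0.035, 0.1557]
eef_rot: [0.174, 0.985, 0.0, 0.0]
force: [-1.0, 0.3, 6.1]
finger_gap: -0.002
time: 13.1
position: [0.5283, 0.035, 0.1549]
eef_rot: [0.174, 0.985, 0.0, 0.0]
force: [-0.0, 0.6, 7.0]
finger_gap: 0.0
```

At the stop. Lifting well clear (the loudspeaker is tall) and checking.

```bash
python3 -m inch '[[[-1,0,0,-0.03,0,0,0],[-1,0,0,-0.1,0,0,0],[-1,0,0,-0.2,0,0,0],[-1,0,0,-0.31,0,0,0],[-1,0,0,-0.31,0,0,0],[-1,0,0,-0.31,0,0,0]]]'
python3 - <<'E'
from h import *
s=r.state();print(s['position'])
p=show('wrist','w5.png')
E
python3 -m inch '[[[-1,0,0,-0.2,0,0,0],[-1,0,0,-0.33,0,0,0],[-1,0,0,-0.33,0,0,0]]]'
```

```text
time: 13.85
position: [0.5278, 0.035, 0.2475]
eef_rot: [0.174, 0.985, -0.0, -0.0]
force: [-0.1, 0.2, -0.4]
finger_gap: 0.002
[0.52775077 0.03502839 0.24754312]
time: 14.28
position: [0.529, 0.035, 0.3486]
eef_rot: [0.174, 0.985, 0.001, 0.002]
force: [-0.1, 0.2, -1.2]
finger_gap: 0.001
```

View pics/w5.png

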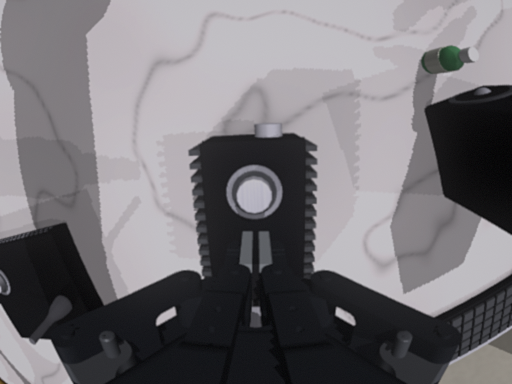

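Amplifier cap now sits lower in its collar at (255,195), and the box hasn't moved. Next the loudspeaker.

```bash
python3 -m inch '[[[-1,0.03,0.18,0,0,0,0],[-1,0.06,0.36,0,0,0,0],[-1,0.1,0.54,0,0,0,0],[-1,0.13,0.72,0,0,0,0],[-1,0.162,0.89,0,0,0,0],[-1,0.162,0.89,0,0,0,0],[-1,0.162,0.89,0,0,0,0],[-1,0.162,0.89,0,0,0,0]]]'
python3 - <<'E'
from h import *
s=r.state();print(s['position'])
p=show('wrist','w6.png')
E
```

```text
time: 15.28
position: [0.5742, 0.3008, 0.3462]
eef_rot: [0.175, 0.985, -0.001, -0.0]
force: [0.3, -0.2, 0.0]
finger_gap: 0.0
[0.57419935 0.30076425 0.3462347 ]
```

View pics/w6.png

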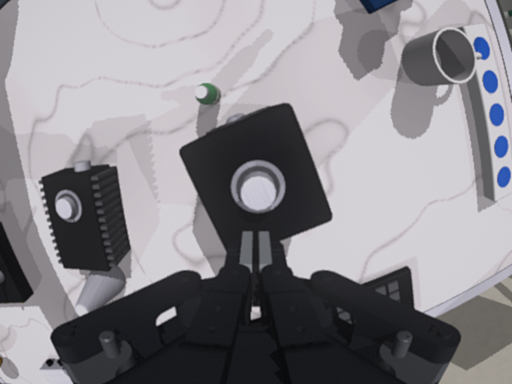

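Loudspeaker cap is at (258,192), aligned with the fingertips. Pressing.

```bash
python3 -m inch '[[[-1,0,0,0.08,0,0,0],[-1,0,0,0.16,0,0,0],[-1,0,0,0.23,0,0,0],[-1,0,0,0.275,0,0,0],[-1,0,0,0.275,0,0,0],[-1,0,0,0.275,0,0,0]]]'; python3 -m inch '[[[-1,0,0,0.01,0,0,0],[-1,0,0,0.02,0,0,0],[-1,0,0,0.03,0,0,0],[-1,0,0,0.037,0,0,0],[-1,0,0,0.044,0,0,0]]]'; python3 -m inch '[[[-1,0,0,0.006,0,0,0]]]'
```

```text
time: 16.08
position: [0.5744, 0.3024, 0.2652]
eef_rot: [0.174, 0.985, 0.0, 0.0]
force: [0.2, 0.3, -0.3]
finger_gap: -0.001
time: 16.7
position: [0.574, 0.3025, 0.2512]
eef_rot: [0.174, 0.985, 0.0, 0.0]
force: [-1.3, -0.2, 3.3]
finger_gap: -0.003
time: 16.82
position: [0.574, 0.3026, 0.2493]
eef_rot: [0.174, 0.985, 0.0, 0.0]
force: [-0.6, -0.6, 3.3]
finger_gap: -0.001
```

```bash
python3 -m inch '[[[-1,0,0,0.007,0,0,0]]]'; python3 -m inch '[[[-1,0,0,0.006,0,0,0]]]'
```

```text
time: 16.95
position: [0.5741, 0.3025, 0.2471]
eef_rot: [0.174, 0.985, 0.0, 0.0]
force: [-0.5, -0.3, 2.4]
finger_gap: -0.003
time: 17.08
position: [0.5741, 0.3026, 0.2455]
eef_rot: [0.174, 0.985, 0.0, 0.0]
force: [-1.6, -0.3, 6.6]
finger_gap: -0.0
```

```bash
python3 -m inch '[[[-1,0,0,-0.03,0,0,0],[-1,0,0,-0.1,0,0,0],[-1,0,0,-0.2,0,0,0],[-1,0,0,-0.34,0,0,0],[-1,0,0,-0.34,0,0,0],[-1,0,0,-0.34,0,0,0]]]'
python3 - <<'E'
from h import *
print(r.state()['position'],r.state()['force'])
show('wrist','w7.png')
q=show('scene','s7.png'); im=q['frame'][:,:,::-1]
import cv2
o=cv2.imread('pics/scene0.png')
c=[(138,202),(241,196),(313,185)]
cv2.imwrite('pics/c7.png',np.vstack([np.hstack([cv2.resize(m[v-20:v+20,u-20:u+20],(260,260),interpolation=0) for u,v in c]) for m in (o,im)]))
t=show('top','t7.png')
E
```

```text
time: 17.82
position: [0.5738, 0.3024, 0.3472]
eef_rot: [0.174, 0.985, -0.0, -0.0]
force: [0.3, -0.4, 0.4]
finger_gap: 0.0
[0.57376334 0.30236451 0.34719982] [ 0.32960881 -0.37576059  0.41458099]
```

View pics/c7.png

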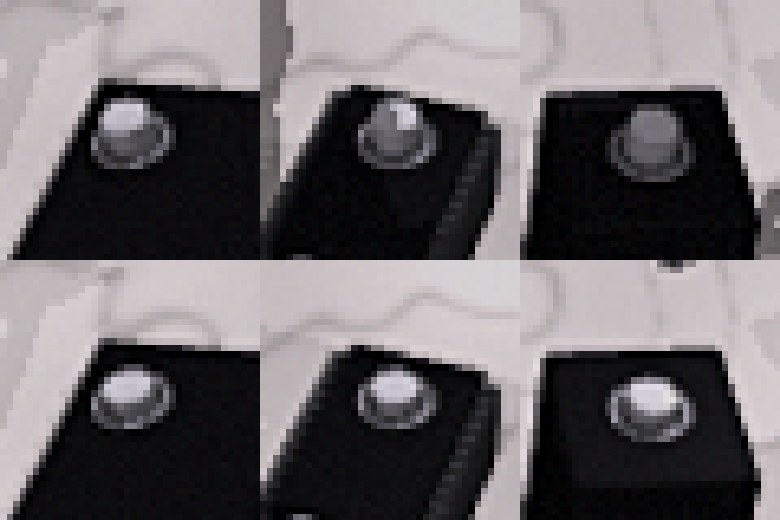

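View pics/w7.png

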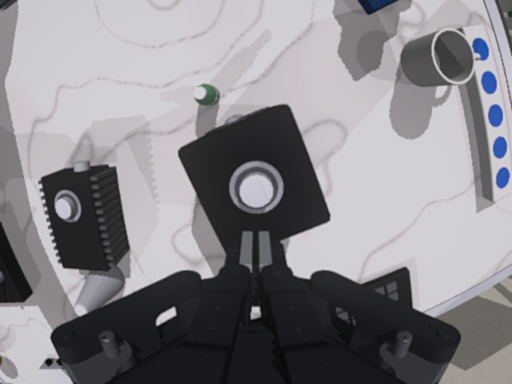

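View pics/s7.png

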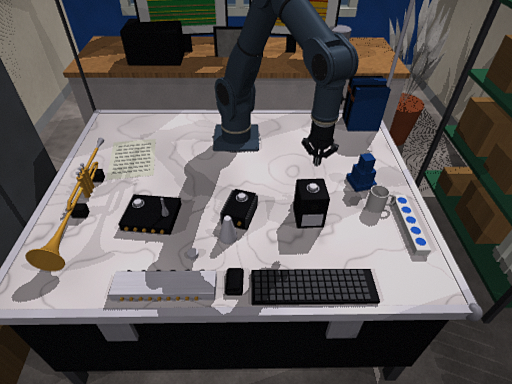

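The before/after crops show all three caps lower by a similar amount. The boxes and bystanders haven't moved, and the hand is about 100 mm clear. Handing in.

```bash
python3 -c "
from cell import r
print(r.sign_off())"
```

```text
the job is handed in; nothing more can be done
None
```

I pressed the three buttons in the order you asked, recorder, then amplifier, then loudspeaker, with the shut fingertips going straight down. I handed the job in at about 18 s.

- **Presses:** Each button reached its stop and went slightly onto the cushion, with readings of 7.4, 7.0 and 6.6 N. After I lifted off, pictures show each cap clearly lower than before and staying down.
- **Surroundings:** Comparing the scene pictures from before and after by eye, the boxes and the other things look unmoved. The hand ended about 100 mm above the loudspeaker, touching nothing.
- **Checks that disagreed:** While pressing the recorder's button I paused partway, and the force read only 0.5 to 1 N instead of the expected 3 N. It rose to 5.6 and then 7.4 N once I moved on, and the picture afterwards showed the button down. The object finder mixed up some of the similar-looking buttons, so I worked out their positions from the image pixels. The two fixed cameras agreed to within 2 mm.

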